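Tip the tall transformer core onto its side over the fence of the tipping bed

TASK

Two transformer cores stand upright in front of the tipping bed. Push the taller one over so that it pivots over the bed's low front fence and comes to lie flat on its side on the bed, roughly square to the fence, with its underside facing back to the near side where the fitter can reach it. Tip it, do not lift it into the air, and leave the shorter core where it stands.

Things in the scene. Friction and masses are not known exactly. Their poses are not given: they have to be found in the camera images.
- tall_core_center (a point): Centre of the taller core, a loose upright block of laminated steel with copper coil and grey clamp bars: 72 mm deep (x, toward the fence), 88 wide (y), 110 high (z, up), 0.85 kg; point 55 mm above its underside. Stands on the worktop 3 to 12 mm before the fence, square to it within 5 degrees. Pushed 90 mm above the worktop it slides to the fence, then tips with a few N; past 35 degrees it falls.
- short_core_center (a point): Centre of the shorter core, built alike, loose, upright before the same fence: 72 mm deep (x), 60 wide (y), 74 high (z), 0.5 kg; point 37 mm above its underside. Stands about 120 mm to the left or right of the taller one, centre to centre along the fence. To be left alone. Also mind a tall tray that stands fixed, upright along the right end of the worktop (x 0.32 to 0.6, y about -0.53, 0.45 high).
- tip_bed: Tipping bed, fixed on the worktop: black rubber pad with a steel fence strip along its near edge, both 12 mm high. Origin at worktop level under the fence's near face, mid-length; x runs from the fence across the bed (away from the robot), y along the fence, z up. Fence 240 mm long (plus 12 mm strap at each end), bed 150 mm deep, its last 10 mm a back stop 24 mm high.
Things that resemble listed ones, but are neither listed nor needed, are in the scene too. Leave any green look-alike of the part that bears tall_core_center alone.

How it is judged (in metres and radians):
At the end, for the whole second after the job is handed in: The taller core lies flat (within 11 degrees) on its far side on the bed, underside to the near side, long axis square to the fence within 20 degrees; its centre is 5 to 90 mm beyond the fence's near face, within 100 mm of the fence's middle, 40 to 58 mm above the worktop (angle between tall_core_center's own x axis and vertical above 2.95 rad and angle between the z axis of tall_core_center and the x axis of tip_bed, either way round below 0.35 rad and x of tall_core_center in the frame of tip_bed between 0.005 and 0.09 m and y of tall_core_center in the frame of tip_bed between -0.1 and 0.1 m and z of tall_core_center in the frame of tip_bed between 0.04 and 0.058 m); the robot touches nothing.
It fails at once if the shorter core is shifted by more than 15 mm or tipped (distance of short_core_center from where it was at the start of the episode above 0.015 m or angle between short_core_center's own z axis and vertical above 0.25 rad).
It fails at once if the taller core is lifted into the air (its centre more than 110 mm above the worktop) (height (world z) of tall_core_center above 0.11 m).
It also fails if it takes over 32 s, if anything falls off the work surface, if the arm or the gripper's body presses on something with over 40 N, if the wrist force passes 120 N, or if a joint passes its speed limit or range.

ROBOT

A 7-joint arm with a two-finger parallel gripper is mounted at the origin on a cart in front of the work surface, level with it; the furniture and walls round the work are solid. World frame = base frame: x ahead of the robot, y to its left, z up, the work surface at z = 0. Lengths are in m, angles in degrees, forces in N, time in s.
With the tool pointing down it reaches from about 0.425 to 0.875 m from the base axis. Payload 4.7 kg.
Tool frame: the origin (TCP) lies on the front face of the gripper's body, between the roots of the fingers; the fingertips stand 70 mm ahead of it and the grasp point (between the pads) lies 51 mm ahead of it (tip_extent is the distance from the TCP to the fingertips, in m); z points along the fingers, y is the direction in which the jaws open and shut (so a half turn about z gives the same grasp; the last joint's range is limited). The gripper opens to 87 mm and grips with 3 to 60 N. Pads are 19 mm wide; open, the fingers measure 117 mm over their backs; the gripper's body (75 mm by 190 mm) begins 51 mm behind the grasp point.
Start: joints at [-73.276, 18.392, -4.016, 83.108, 1.295, 78.541, -3.26], TCP at [0.178, 0.625, 0.292] pointing down, gripper open.
Joint ranges: [-163.93, 163.93], [-17.29, 119.83], [-79.2, 71.16], [3.27, 140.29], [-89.18, 269.18], [5.43, 117.66], [-154.24, 154.24]. Speed limits (degrees/s): [147.25, 147.25, 180, 180, 180, 180, 180].

INTERFACE

Orientations are given as [roll, pitch, yaw] about the fixed x, y, z axes, in that order (R = Rz(yaw) Ry(pitch) Rx(roll)).
In Python, from cell import * gives the robot as it stands.
- The arm moves only by the tool carry_out, never from a script. Its argument "increments" is text: rows parted by semicolons, each of 7 numbers parted by spaces: the opening, from 0 (shut) to 1 (fully open), then the shift along the tool's x, y, z in m, then the turn, a rotation vector about the tool's x, y, z in degrees. A call has 1 to 20 rows; each row shifts and turns the pose as measured when the row begins, along the tool's axes as they then stand; what a row does not reach is not made up. A row lasts 1/8 s, in which the tool goes at most 62.5 mm and 10.7 degrees, less where a joint would pass 70% of its speed; a pose out of reach is approached as far as the arm can. A call is refused whole if a number of a shift passes 0.0625 or a number of a turn 10.7, either way. A call with a gripper value outside its range is refused whole. The fingers move at their own pace and stop on an object; "force" is the grip in N (left out, the last holds). Time passes only in rows, so rows that do not move let the fingers close. It gives the time, the measured TCP pose, the force and the opening at its end, in the units of the state.
- get_obs(): the state, without advancing time (a new reading comes with each control period).
- read_camera(name): name is "scene" or "top" or "wrist"; returns a dict with "img" (400x640x3 uint8, blue, green, red), "fx", "fy", "cx", "cy" (pixels), "k1" (the pictures are not rectified: a ray, as slopes to the right and down, at radius r is drawn at 1 + k1 r^2 times it, then the intrinsics apply), "world_from_camera" (4x4, takes a point from camera to world coordinates). Camera axes: x right, y down, z forward; pixel columns grow to the right and rows downward; lengths in m; the calibration is good to about 2 mm. A picture is of the moment at which its call begins. There is no depth.
- sign_off(): hands the job in, once; it reports no verdict.
Trained networks look in a picture, given as the dict that the camera call returned (one of the last four; its "shot" number tells which), for a name from the list of things; names that differ only in an ending like _2 or _b are one class to them, and where a whole thing is asked for, a point or a joint stands for the part that bears it (a point fixed in the world has none). Each returns a list of dicts, best first, with "confidence" (0 to 1); they miss things now and then, are a little off and sometimes report something else, mostly with a low value. They report only what shows in the picture. A call takes as long as a camera call. They do not tell look-alikes from the thing itself.
- masks_of(target, picture): "pixels" (400x640 bool, what is visible of it) and "bbox" ([left, top, right, bottom] in pixels, round what is visible of it).
The state is a dict: "time_s": time; "qpos": joint angles; "joint_velocities": joint speeds; "effort": joint torques, N m; "tool_pos": TCP position; "tool_rot": TCP orientation; "force": force on the tool from outside, world axes, zero at the start; "wrist_torque": the same for the moment, N m; "grip_width": finger opening in m.
Only numpy, scipy, OpenCV 4.12 (cv2) and the standard library are available. Lean on these libraries where they do the work, as an engineer would, in place of code of your own. Each camera call takes 0.05 s, during which the arm holds its last target.

## Working session

There is one attempt and no reset: what is moved stays moved. The work goes in short steps, Python scripts to look and compute and a tool call to move; the robot and the scene stay as the last step left them, time stands still between calls to the robot, and variables do not carry over. Pictures are saved under pics/ and viewed, and the job is handed in when it is done.

Besides the shell and the picture viewer there is one more tool, called by a JSON object that holds its "fn" and its "kwargs", one argument or row to a line. carry_out: Moves the arm, as the interface text tells. Its arguments: {"type":"object","properties":{"increments":{"type":"string"},"force":{"type":"number"}},"required":["increments"]}

```bash
mkdir -p pics; ls; python3 - <<'E'
from cell import *
import cv2,numpy as np
o=get_obs();print(o)
for n in ("scene","top"):
    p=read_camera(n);cv2.imwrite(f"pics/{n}0.png",p["img"])
    print(n,p["fx"],p["cx"],p["cy"],p["k1"],np.round(p["world_from_camera"],3).tolist())
    for t in("tall_core_center","short_core_center","tip_bed"):
        for m in masks_of(t,p): print(t,m["bbox"],m["confidence"],m["pixels"].sum())
E
```

```text
pics
{'time_s': 0.0, 'qpos': array([-73.27425388,  18.43784725,  -4.01699623,  83.17572214,
         1.29504346,  78.53992644,  -3.26228056]), 'joint_velocities': array([ 0.00522192,  0.04031008, -0.11238698, -0.00281548,  0.02068961,
       -0.0599733 , -0.03742252]), 'effort': array([ 3.33510934e-04, -4.91277766e+01, -4.03899886e-01, -3.12532496e+01,
       -6.41273288e-02,  4.34179860e-02,  1.59121837e-04]), 'tool_pos': array([0.17817997, 0.62466071, 0.29116814]), 'tool_rot': array([-1.79891757e+02,  5.35799408e-03,  1.64083145e+02]), 'force': array([0.87333379, 0.53339586, 0.56568085]), 'wrist_torque': array([ 0.02838349,  0.03647171, -0.02991675]), 'grip_width': 0.08731577591733289}
scene 486.37981028218576 319.85566592377404 195.39399149834503 0.012051736443353302 [[-0.889, -0.273, 0.366, 0.206], [-0.457, 0.56, -0.691, 0.278], [-0.016, -0.782, -0.623, 0.61], [0.0, 0.0, 0.0, 1.0]]
tall_core_center [374.1, 153.9, 425.8, 231.9] 0.77 3303
tall_core_center [266.1, 170.0, 331.3, 254.7] 0.61 4096
short_core_center [307.8, 154.7, 358.4, 215.0] 0.97 1573
tip_bed [193.4, 146.3, 318.3, 250.4] 0.94 5210
top 471.03330810380123 316.79711718933027 204.90399552871196 -0.11103945644216678 [[0.025, -0.999, 0.037, 0.461], [-0.999, -0.027, -0.03, -0.317], [0.031, -0.036, -0.999, 0.918], [0.0, 0.0, 0.0, 1.0]]
tall_core_center [324.6, 221.9, 391.1, 284.6] 0.93 2305
tall_core_center [255.0, 151.2, 313.4, 202.0] 0.82 2200
short_core_center [332.3, 157.8, 365.1, 207.7] 0.67 1465
tip_bed [253.7, 75.0, 394.2, 166.9] 0.67 10302
```

View pics/scene0.png

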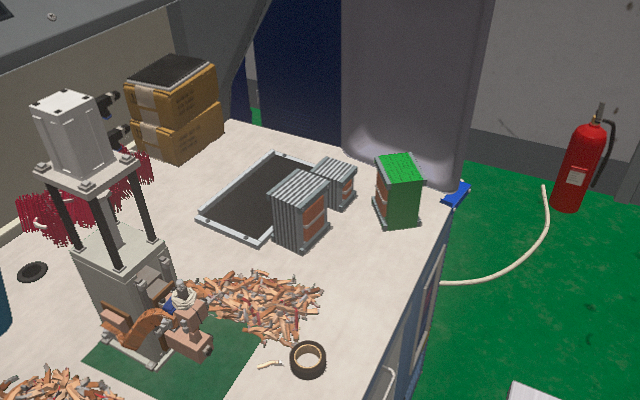

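View pics/top0.png

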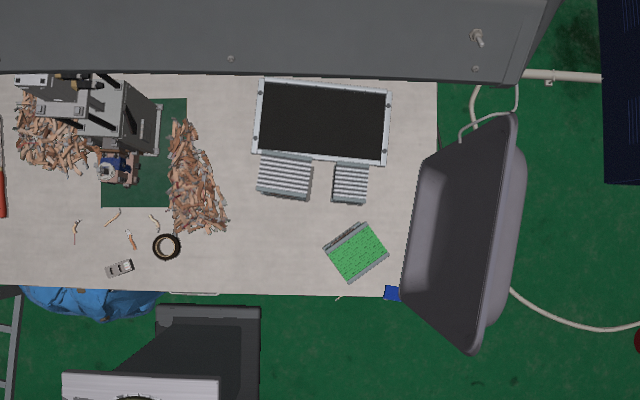

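Candidates: the grey tall core is at top(284,177) / scene(299,212), and the green look-alike is at top(357,252) / scene(400,192), to be left alone. The short core is at top(349,182) / scene(333,185). I choose the grey wide block directly before the fence. Next I fit poses and check with a crop.

```bash
cat >h.py <<'E'
from cell import *
import cv2,numpy as np
from scipy.optimize import minimize
def proj(p,P):
    T=np.linalg.inv(p["world_from_camera"]);c=(T[:3,:3]@np.asarray(P).T).T+T[:3,3]
    s=c[:,:2]/c[:,2:];s=s*(1+p["k1"]*(s**2).sum(1))[:,None]
    return s*[p["fx"],p["fy"]]+[p["cx"],p["cy"]]
def back(p,uv,z):
    K=np.array([[p["fx"],0,p["cx"]],[0,p["fy"],p["cy"]],[0,0,1]])
    s=cv2.undistortPoints(np.array([[uv]],float),K,np.array([p["k1"],0,0,0]))[0,0]
    M=np.array(p["world_from_camera"]);d=M[:3,:3]@[s[0],s[1],1];o=M[:3,3]
    return o+d*(z-o[2])/d[2]
def box(x,y,yaw,dx,dy,z0,z1):
    c,s=np.cos(yaw),np.sin(yaw)
    return np.array([[x+c*a-s*b,y+s*a+c*b,z] for a in(-dx/2,dx/2) for b in(-dy/2,dy/2) for z in(z0,z1)])
def sil(p,B,sc=4):
    h=cv2.convexHull(np.round(proj(p,B)*sc).astype(np.int32));m=np.zeros((400*sc,640*sc),np.uint8);cv2.fillPoly(m,[h],1)
    return cv2.resize(m.astype(np.float32),(640,400),interpolation=cv2.INTER_AREA)
def fit(obs,x0,d):
    def f(v):
        e=0
        for p,m in obs:
            s=sil(p,box(*v,*d));e+=np.abs(s-m).sum()/m.sum()
        return e
    r=minimize(f,x0,method="Nelder-Mead",options=dict(initial_simplex=np.array([x0]+[np.array(x0)+np.eye(3)[i]*[.015,.015,.08][i] for i in range(3)]),xatol=1e-4,fatol=1e-4))
    return r.x,r.fun
E
python3 - <<'E'
from h import *
S=read_camera("scene");T=read_camera("top")
g=lambda t,p,c:min(masks_of(t,p),key=lambda m:abs((m["bbox"][0]+m["bbox"][2])/2-c))["pixels"].astype(np.float32)
for t,z,d,cs,ct in(("tall_core_center",.11,(.072,.088,0,.11),299,284),("short_core_center",.074,(.072,.06,0,.074),333,349)):
    mt=g(t,T,ct);ms=g(t,S,cs)
    ys,xs=np.nonzero(mt);x0=back(T,(xs.mean(),ys.mean()),z);x0=[x0[0],x0[1],0.]
    for nm,o in(("top",[(T,mt)]),("both",[(T,mt),(S,ms)]) if t[0]=="t" else ("top",[(T,mt)])):
        r,e=fit(o,x0,d);print(t,nm,r[:2].round(4),np.degrees(r[2]).round(1),e)
    if 1:
        img=T["img"] if t[0]=="t" else img
        for q in proj(T,box(*r,*d)): cv2.circle(img,tuple(np.int32(q*1)),1,(0,0,255),-1)
        for q in proj(S,box(*r,*d)): cv2.circle(S["img"],tuple(np.int32(q*1)),1,(0,0,255),-1)
# bed corners by hand pixels, z=.012
for uv in((255,152),(388,165),(259,76),(393,90)): print("bed",uv,back(T,uv,.012).round(4))
c=np.hstack([cv2.resize(T["img"][60:220,240:400],None,fx=2.5,fy=2.5,interpolation=cv2.INTER_CUBIC),cv2.resize(S["img"][130:290,190:350],None,fx=2.5,fy=2.5,interpolation=cv2.INTER_CUBIC)])
cv2.imwrite("pics/c1.png",c)
E
```

```text
tall_core_center top [ 0.5441 -0.283 ] -7.2 0.03704015165567398
tall_core_center both [ 0.544  -0.2827] -6.5 0.12446698546409607
short_core_center top [ 0.5365 -0.4022] -3.6 0.06523101776838303
short_core_center top [ 0.5365 -0.4022] -3.6 0.06523101776838303
bed (255, 152) [ 0.594  -0.2219  0.012 ]
bed (388, 165) [ 0.5764 -0.4806  0.012 ]
bed (259, 76) [ 0.7444 -0.2243  0.012 ]
bed (393, 90) [ 0.7256 -0.4884  0.012 ]
```

View pics/c1.png

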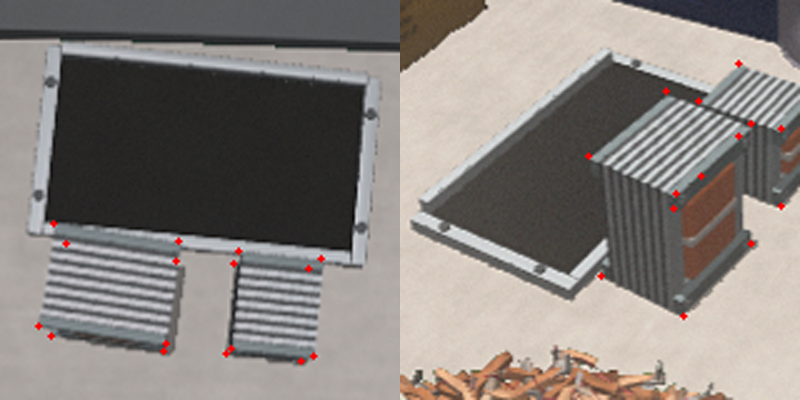

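The red projections sit on the grey, 110 mm high core nearest the fence. The bed yaw comes out at about -3.9°, the core at about -6.5°, and the gap at about 9.5 mm, all plausible. I first move inward and up to stay clear of the press.

{"fn": "carry_out", "kwargs": {
  "increments": "0.57 0 -0.04 -0.016 0 0 0;0.57 0 -0.04 -0.016 0 0 0;0.57 0 -0.04 -0.016 0 0 0;0.57 0 -0.04 -0.016 0 0 0;0.57 0 -0.03 -0.016 0 0 0"
}}

```text
time_s: 1.32
tool_pos: [0.1249, 0.4379, 0.372]
tool_rot: [-179.8, 0.0, 164.1]
force: [0.6, 0.4, 0.2]
grip_width: 0.0513
```

```bash
cat >plan.py <<'E'
# arc plan in tool axes from measured pose: per-row azimuth step, radius/height/yaw goals
from h import *
from scipy.spatial.transform import Rotation as R
def rows(goals):
    o=get_obs();p=o["tool_pos"];r=R.from_euler("xyz",o["tool_rot"],degrees=True)
    for g,rot in goals:
        g=np.array(g);rn=R.from_euler("xyz",rot,degrees=True)
        print(r.inv().apply(g-p).round(3),(r.inv()*rn).as_rotvec(degrees=True).round(1));p,r=g,rn
E
python3 - <<'E'
from plan import *
o=get_obs();print(o["tool_pos"].round(3),o["tool_rot"].round(2),o["qpos"].round(1))
p=o["tool_pos"];a0=np.arctan2(p[1],p[0]);r0=np.hypot(*p[:2]);y0=o["tool_rot"][2]%360
a1=np.arctan2(-.276,.44);N=18
G=[]
for i in range(1,N+1):
    f=i/N;a=a0+f*(a1-a0);r=r0+(0.45-r0)*min(1,2*f)
    if f>.75: r=.45+(f-.75)/.25*(np.hypot(.44,.276)-.45)
    G.append(((r*np.cos(a),r*np.sin(a),.37),(180,0,y0+f*(-5-y0))))
rows(G)
E
```

```text
[0.125 0.438 0.372] [-179.79    0.    164.08] [-72.2  -6.7  -4.8 101.5  -0.6  85.4  -2.8]
[-0.047 -0.003  0.002] [-0.2  0.   9.4]
[-0.047 -0.    -0.   ] [-0.  -0.   9.4]
[-0.047  0.003  0.   ] [-0.  -0.   9.4]
[-0.046  0.006  0.   ] [ 0.  -0.   9.4]
[-0.046  0.008  0.   ] [-0.  -0.   9.4]
[-0.045  0.011  0.   ] [ 0.  -0.   9.4]
[-0.044  0.014  0.   ] [ 0.  -0.   9.4]
[-0.043  0.016  0.   ] [ 0.  -0.   9.4]
[-0.042  0.019  0.   ] [ 0.  -0.   9.4]
[-0.041  0.022  0.   ] [-0.  -0.   9.4]
[-0.039  0.025  0.   ] [ 0.  -0.   9.4]
[-0.038  0.027  0.   ] [-0.  -0.   9.4]
[-0.036  0.029  0.   ] [ 0.  -0.   9.4]
[-0.029  0.037  0.   ] [-0.  -0.   9.4]
[-0.022  0.045  0.   ] [-0.  -0.   9.4]
[-0.02   0.048  0.   ] [ 0.  -0.   9.4]
[-0.018  0.05   0.   ] [ 0.  -0.   9.4]
[-0.016  0.052  0.   ] [-0.  -0.   9.4]
```

{"fn": "carry_out", "kwargs": {
  "increments": "0.57 -0.047 -0.003 0.002 0 0 9.4;0.57 -0.047 0 0 0 0 9.4;0.57 -0.047 0.003 0 0 0 9.4;0.57 -0.046 0.006 0 0 0 9.4;0.57 -0.046 0.008 0 0 0 9.4;0.57 -0.045 0.011 0 0 0 9.4;0.57 -0.044 0.014 0 0 0 9.4;0.57 -0.043 0.016 0 0 0 9.4;0.57 -0.042 0.019 0 0 0 9.4"
}}

```text
time_s: 2.45
tool_pos: [0.4206, 0.1514, 0.3739]
tool_rot: [179.8, -0.5, 77.3]
force: [0.3, 0.4, -0.4]
grip_width: 0.0497
```

```bash
python3 - <<'E'
from plan import *
o=get_obs();print(o["tool_pos"].round(3),o["tool_rot"].round(2),o["qpos"].round(1))
p=o["tool_pos"];a0=np.arctan2(p[1],p[0]);r0=np.hypot(*p[:2]);y0=o["tool_rot"][2]%360
a1=np.arctan2(-.276,.44);N=11
G=[]
for i in range(1,N+1):
    f=i/N;a=a0+f*(a1-a0);r=r0+(np.hypot(.44,.276)-r0)*f
    G.append(((r*np.cos(a),r*np.sin(a),.37),(180,0,y0+f*(-5-y0))))
rows(G)
E
```

```text
[0.421 0.151 0.374] [179.82  -0.48  77.26] [-45.2  -9.7  19.5 103.3   3.   85.4 -39. ]
[-0.029  0.024  0.004] [ 0.2 -0.5  7.5]
[-0.028  0.026  0.   ] [ 0.  -0.   7.5]
[-0.027  0.028  0.   ] [ 0.  -0.   7.5]
[-0.026  0.029  0.   ] [ 0.  -0.   7.5]
[-0.025  0.031  0.   ] [ 0.  -0.   7.5]
[-0.024  0.032  0.   ] [-0.  -0.   7.5]
[-0.023  0.034  0.   ] [ 0.  -0.   7.5]
[-0.022  0.035  0.   ] [ 0.  -0.   7.5]
[-0.02   0.037  0.   ] [ 0.  -0.   7.5]
[-0.019  0.038  0.   ] [ 0.  -0.   7.5]
[-0.017  0.039  0.   ] [-0.  -0.   7.5]
```

{"fn": "carry_out", "kwargs": {
  "increments": "0.57 -0.029 0.024 0.004 0 -0.5 7.5;0.57 -0.028 0.026 0 0 0 7.5;0.57 -0.027 0.028 0 0 0 7.5;0.57 -0.026 0.029 0 0 0 7.5;0.57 -0.025 0.031 0 0 0 7.5;0.57 -0.024 0.032 0 0 0 7.5;0.57 -0.023 0.034 0 0 0 7.5;0.57 -0.022 0.035 0 0 0 7.5;0.57 -0.02 0.037 0 0 0 7.5;0.57 -0.019 0.038 0 0 0 7.5;0.57 -0.017 0.039 0 0 0 7.5"
}}

```text
time_s: 3.82
tool_pos: [0.4286, -0.2891, 0.3715]
tool_rot: [-179.8, -0.6, -8.1]
force: [0.4, 0.7, 0.3]
grip_width: 0.0497
```

```bash
python3 - <<'E'
from plan import *
o=get_obs();print(o["tool_pos"].round(3),o["tool_rot"].round(2),o["qpos"].round(1))
rows([((.44,-.274,.16),(180,0,-5))])
E
```

```text
[ 0.429 -0.289  0.372] [-179.85   -0.58   -8.1 ] [-17.2  -1.6  48.1  96.3   0.9  84.3 -67.3]
[ 0.007 -0.016  0.212] [-0.1 -0.6 -3.1]
```

{"fn": "carry_out", "kwargs": {
  "increments": "0.57 0.006 -0.006 0.05 0 -0.6 -1;0.57 0.006 -0.005 0.05 0 0 -1;0.57 0.006 -0.004 0.05 0 0 -0.5;0.57 0.004 0 0.04 0 0 0;0.57 0 0 0.02 0 0 0;0.57 0 0 0 0 0 0"
}}

```text
time_s: 4.58
tool_pos: [0.4528, -0.2817, 0.1584]
tool_rot: [-179.9, -0.4, -6.1]
force: [-0.4, 0.5, -0.4]
grip_width: 0.0496
```

```bash
python3 - <<'E'
from plan import *
o=get_obs();print(o["tool_pos"].round(3),o["tool_rot"].round(2),o["qpos"].round(1))
T=read_camera("top");S=read_camera("scene")
c=np.hstack([cv2.resize(T["img"][80:280,220:420],(400,400)),cv2.resize(S["img"][90:290,190:390],(400,400))]);cv2.imwrite("pics/c2.png",c)
E
```

```text
[ 0.453 -0.282  0.158] [-179.9    -0.4    -6.11] [-13.5  13.3  47.9 110.5 -11.6  60.7 -56.8]
```

View pics/c2.png

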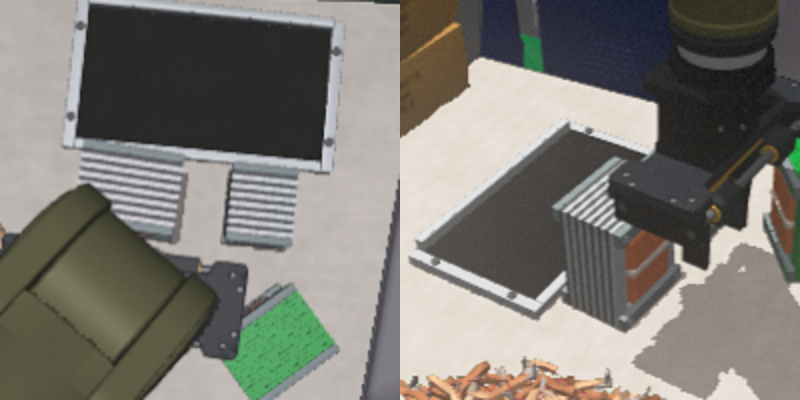

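The gripper stands behind the core with clear space around it, and the short core and green block are untouched. Now I approach slowly.

{"fn": "carry_out", "kwargs": {
  "increments": "0.57 0.01 -0.004 0 0 0.4 0;0.57 0.012 -0.003 0 0 0 0;0.57 0.01 -0.001 0 0 0 0;0.57 0.01 0 0 0 0 0;0.57 0.008 0 0 0 0 0"
}}

```text
time_s: 5.3
tool_pos: [0.5081, -0.2804, 0.165]
tool_rot: [-179.9, -1.2, -6.1]
force: [-5.8, 2.0, 5.4]
grip_width: 0.0497
```

```bash
python3 - <<'E'
from plan import *
o=get_obs();print(o["tool_pos"].round(4),o["tool_rot"].round(2),o["force"].round(1))
T=read_camera("top");S=read_camera("scene")
c=np.hstack([cv2.resize(T["img"][80:280,220:420],(400,400)),cv2.resize(S["img"][90:290,190:390],(400,400))]);cv2.imwrite("pics/c3.png",c)
E
```

```text
[ 0.5081 -0.2804  0.165 ] [-179.93   -1.16   -6.07] [-5.8  2.   5.4]
```

View pics/c3.png

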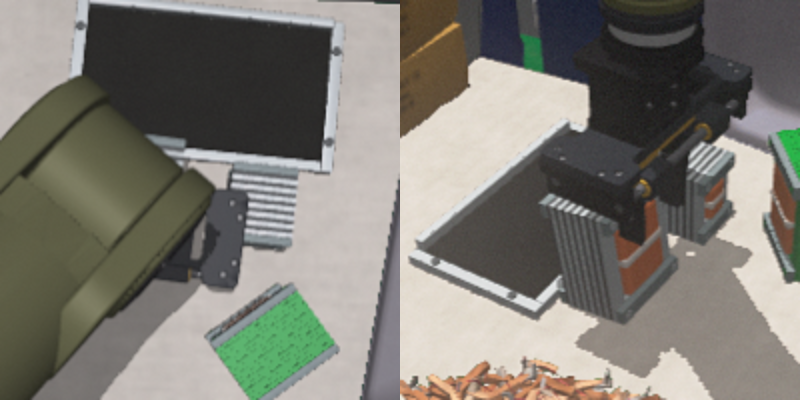

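The core has reached the fence and begun to tip squarely; the short core is untouched. I keep pushing, trimming the height down a little.

{"fn": "carry_out", "kwargs": {
  "increments": "0.57 0.007 0 0.002 0 0.5 0;0.57 0.007 0 0.002 0 0.5 0;0.57 0.007 0 0.002 0 0 0;0.57 0.007 0 0.002 0 0 0"
}}

```text
time_s: 5.9
tool_pos: [0.535, -0.2853, 0.1594]
tool_rot: [-179.9, -2.0, -6.2]
force: [-14.0, 3.0, 26.7]
grip_width: 0.0495
```

```bash
python3 - <<'E'
from plan import *
o=get_obs();print(o["tool_pos"].round(4),o["tool_rot"].round(2),o["force"].round(1))
T=read_camera("top");S=read_camera("scene")
c=np.hstack([cv2.resize(T["img"][80:280,220:420],(400,400)),cv2.resize(S["img"][90:290,190:390],(400,400))]);cv2.imwrite("pics/c4.png",c)
E
```

```text
[ 0.535  -0.2853  0.1594] [-179.87   -2.04   -6.2 ] [-14.    3.   26.7]
```

View pics/c4.png

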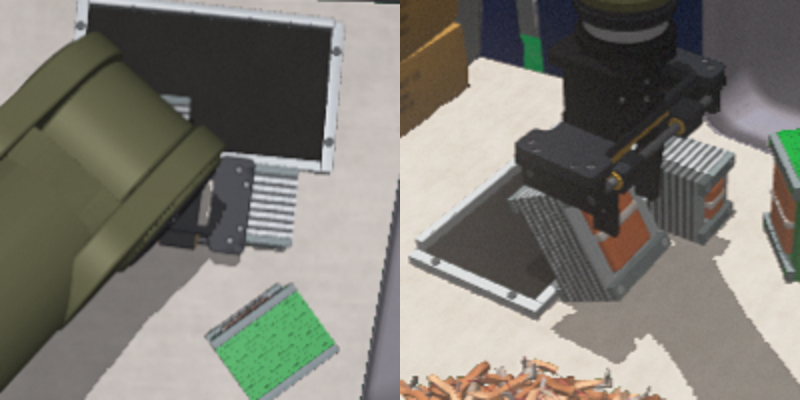

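The core tilts about 28°. The upward force of 27 N comes from my downward trim, so I let the tool rise while pushing.

{"fn": "carry_out", "kwargs": {
  "increments": "0.57 0.006 0 -0.004 0 0.5 0;0.57 0.007 0 -0.003 0 0.5 0;0.57 0.007 0 -0.002 0 0 0"
}}

```text
time_s: 6.38
tool_pos: [0.5574, -0.2876, 0.1707]
tool_rot: [-179.9, -3.4, -6.2]
force: [0.5, 0.5, 0.7]
grip_width: 0.0494
```

```bash
python3 - <<'E'
from plan import *
o=get_obs();print(o["tool_pos"].round(4),o["tool_rot"].round(2),o["force"].round(1))
T=read_camera("top");S=read_camera("scene")
c=np.hstack([cv2.resize(T["img"][80:280,220:420],(400,400)),cv2.resize(S["img"][90:290,190:390],(400,400))]);cv2.imwrite("pics/c5.png",c)
E
```

```text
[ 0.5574 -0.2876  0.1707] [-179.87   -3.39   -6.21] [0.5 0.5 0.7]
```

View pics/c5.png

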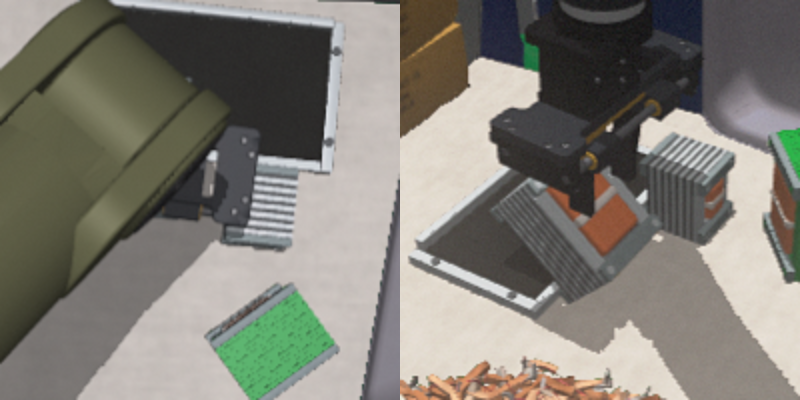

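Past balance: the tilt is about 45° and the force is zero. I raise straight up to let it fall and look again.

{"fn": "carry_out", "kwargs": {
  "increments": "0.57 0 0 -0.01 0 0 0;0.57 -0.005 0 -0.02 0 0 0;0.57 -0.02 0 -0.02 0 0 0;0.57 -0.03 0 -0.03 0 0 0;0.57 -0.04 0 -0.04 0 0 0;0.57 -0.03 0 -0.05 0 0 0;0.57 0 0 -0.05 0 0 0;0.57 0 0 0 0 0 0"
}}

```text
time_s: 7.48
tool_pos: [0.4131, -0.2756, 0.3958]
tool_rot: [-179.7, -3.8, -6.4]
force: [0.9, 0.7, -0.2]
grip_width: 0.0498
```

```bash
python3 - <<'E'
from plan import *
o=get_obs();print(o["tool_pos"].round(4),o["tool_rot"].round(2),o["force"].round(1))
T=read_camera("top");S=read_camera("scene")
c=np.hstack([cv2.resize(T["img"][60:260,220:420],(400,400)),cv2.resize(S["img"][90:290,190:390],(400,400))]);cv2.imwrite("pics/c6.png",c)
E
```

```text
[ 0.4131 -0.2756  0.3958] [-179.67   -3.81   -6.42] [ 0.9  0.7 -0.2]
```

View pics/c6.png

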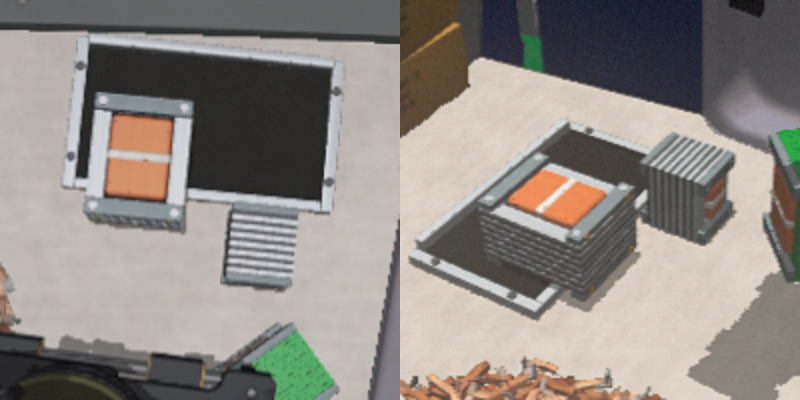

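It lies flat on the bed. I check the numbers before signing off.

```bash
python3 - <<'E'
from h import *
S=read_camera("scene");T=read_camera("top")
yb=np.radians(-3.9);c,s=np.cos(yb),np.sin(yb)
for n,d in(("tall_core_center",(.11,.088,.012,.084)),):
    ms=[min(masks_of(n,p),key=lambda m:abs((m["bbox"][0]+m["bbox"][2])/2-u)) for p,u in((T,289),(S,470/2+90+30-35))]
    for o in([(T,ms[0]["pixels"].astype(np.float32))],):
        r,e=fit(o,[.62,-.28,-.1],d);q=r[:2]-[.585,-.351];print(r[:2].round(4),np.degrees(r[2]),e,"bed xy",c*q[0]+s*q[1],-s*q[0]+c*q[1])
for uv in((97,96),(191,99),(183,208),(87,206)): print(back(T,(uv[0]/2+220,uv[1]/2+60),.084).round(4))
m=min(masks_of("short_core_center",T),key=lambda m:abs(m["bbox"][0]-332));print("short bbox",m["bbox"],fit([(T,m["pixels"].astype(np.float32))],[.5365,-.4022,-.06],(.072,.06,0,.074)))
E
```

```text
[ 0.611  -0.2892] -3.621148213580078 0.0727953389286995 bed xy 0.021763857587349063 0.06338551489484867
[ 0.6636 -0.2509  0.084 ]
[ 0.6634 -0.3351  0.084 ]
[ 0.5648 -0.3305  0.084 ]
[ 0.5642 -0.2452  0.084 ]
short bbox [328.8, 158.1, 369.5, 205.7] (array([ 0.53628107, -0.40261838, -0.09699741]), np.float64(0.0471658892929554))
```

```bash
python3 -c "
from cell import *
print(sign_off())"
```

```text
the job is handed in; nothing more can be done
None
```

I pushed the grey tall core over the fence with two half-open fingers about 90 mm above the worktop. It fell onto the bed by itself, and I lifted the gripper clear and handed the job in after about 8 s.

**Tall core:**
- It lies flat on its far side in both pictures, with its underside to the near side.
- Its centre is about 22 mm beyond the fence's near face and about 63 mm from the fence's middle, within the limits of 5–90 mm and ±100 mm.
- Its yaw matches the bed's to within about 1°.
- I did not measure its height. From the geometry it should be about 48 mm.

**Short core:** It shows no measurable shift, with less than 1 mm between the fits before and after.

**Arm:** The TCP ended about 0.4 m up, with no contact and a wrist force of about 1 N.

**Disagreements:**
- The core came to rest about 20 mm nearer the fence than the ideal pivot predicts, so it slid back a little on the fence.
- Vertical force reached about 27 N mid-push because I trimmed the tool downward; I let the tool rise and it went away.
- The box fit projected into the scene camera was a few pixels off at the start. All final numbers come from the top camera only.

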